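Put a bottle on the stirrer, set its thumbwheel to 5 and start it

TASK

Gently stand the blue-capped bottle inside the blue ring in the middle of the magnetic stirrer's round plate and let go of it, and roll the stirrer's thumbwheel up until the 5 stands between the red index marks. Only when both are done, press the green start button right down and let it come back. Leave the other things on the bench where they are.

Things in the scene. Friction and masses are not known exactly. Their poses are not given: they have to be found in the camera images.
- bottle_mid (a point): the white plastic bottle with a blue screw cap and green band: body 52 mm across up to 87 mm above its base, cap 36 mm across from 87 to 105 mm, 0.10 to 0.20 kg. The point is on its axis, half-way up (52.5 mm above its base); z points out of the cap. It stands upright on the bench; it and the amber bottle may have swapped places
- stirrer: the bench stirrer, light grey, 260 mm deep (its x) by 170 mm wide (y), fixed. Origin: centre of its underside on the bench; its -x side is the front. A dark panel slopes up backward at 20 degrees, 45 mm high at the front edge (x = -130 mm) to 85 mm at x = -20 mm; behind it the top is level and carries the plate. Thumbwheel at y = +36 mm on the panel, button at y = -40 mm
- plate_center (a point): centre of the upper face of the stirrer's white round plate (132 mm across, with a blue printed ring of 75 mm), 94 mm above the bench. Axes as the stirrer's
- wheel_center (a point): middle of the thumbwheel's axle, inside the housing 51 mm above the bench; axes as the stirrer's, axle along y. Black wheel 26 mm wide, core radius 34 mm; ten grey ridges across it, 5 mm thick and 36 degrees apart, reach to radius 41 mm; white digits 0 to 9 stand on the core between them. Dark fixed cheeks of radius 30 mm stand 14 to 19 mm to either side of its middle
- wheel_index (a point): the index, a fixed point on the wheel's core (34 mm from the axle) along the panel's normal, 20 degrees from straight up towards the front. Red marks on the two cheeks point at it; the digit here is the setting. The nearest ridges stand 18 degrees to either side of it; the next higher digit is the next one towards the front
- wheel (a joint): turn of the thumbwheel, 0.628 rad (36 degrees) a digit: 0 shows 0, 3.142 shows 5. It grows as its ridges are pushed up and back, away from the front. A spring detent clicks at every digit: about 3 N at the ridge to push over; past half a step it runs on into the next digit by itself and stays. It starts at 1, 2 or 3; end stops at 0 and 9
- start_top (a point): middle of the top of the green start button (26 mm across, in a grey collar of 42 mm); it moves with the button. It stands 15 mm out of the sloping panel and is pressed along the panel's normal (20 degrees off vertical: down and backward)
- start (a joint): travel of the start button, 0 out, 0.006 m fully in; a spring brings it back, full travel takes about 5 N
- amber_bottle: brown glass bottle with a black cap, 48 mm across, 95 mm tall, origin under its base: a bystander, upright
- tape_roll: roll of tan tape lying flat left of the stirrer, 85 mm across, 19 mm high, origin under its middle: a bystander
- petri1: tan petri dish, 84 mm across, 16 mm high, origin under its middle: a bystander
- dropper1: small white dropper bottle with an orange cap, 26 mm across, 83 mm tall, origin under its base: a bystander
Things that resemble listed ones, but are neither listed nor needed, are in the scene too. Leave any turquoise look-alike of the part that bears bottle_mid alone.

How it is judged:
By the outcome, as a careful person would: the job done as asked, in the order asked, and still so for the second after the job is handed in, with the robot touching nothing.
It also fails if it takes over 64 s, if anything falls off the work surface, if the arm or the gripper's body presses on something with over 40 N, if the wrist force passes 120 N, or if a joint passes its speed limit or range.

ROBOT

A 6-joint arm with a two-finger parallel gripper is mounted at the origin on a cart in front of the work surface, level with it; the furniture and walls round the work are solid. World frame = base frame: x ahead of the robot, y to its left, z up, the work surface at z = 0. Lengths are in m, angles in degrees, forces in N, time in s.
With the tool pointing down it reaches from about 0.3 to 0.75 m from the base axis. Payload 8.5 kg.
Tool frame: the origin (TCP) lies at the very end of the fingers, on their centre line; the grasp point (between the pads) lies 19 mm behind it (env.tcp_to_grasp is the distance from the TCP to the grasp point, in m); z points along the fingers, y is the line along which they close (so a half turn about z gives the same grasp; the last joint's range is limited). The gripper opens to 85 mm and grips with 20 to 120 N. Pads are 22 mm wide; open, the fingers measure 114 mm over their backs; the gripper's body (76 mm by 85 mm) begins 54 mm behind the grasp point. The pads swing forward as they close: fully open they stand 13 mm farther back than shut.
Start: joints at [64.441, 21.807, 74.336, -0, 83.858, -12.336], TCP at [0.126, 0.535, 0.231] pointing down, gripper open.
Joint ranges: [-178.18, 178.18], [-50.72, 133.34], [12.68, 142.11], [-81.47, 261.47], [9.98, 163.14], [-165.26, 165.26]. Speed limits (degrees/s): [136.94, 136.94, 180, 180, 180, 180].

INTERFACE

Orientations are given as a 3x3 rotation matrix whose columns are the frame's x, y, z axes.
In Python, from rig import status, get_image, env gives the robot as it stands.
- The arm moves only by the shell command python3 -m handwheel 'ROWS' [FORCE]. ROWS is text: rows parted by semicolons, each of 7 numbers parted by spaces: the shift along the world's x, y, z in cm, then the turn, a rotation vector about the world's x, y, z in degrees, then the opening, from 0 (shut) to 1 (fully open). In form: dx dy dz wx wy wz gripper; .... A call has 1 to 8 rows; each row is the pose to reach, as a shift and turn from the pose commanded when the call began; what a row does not reach only later rows make up. A row lasts 1/12 s, in which the tool goes at most 41.7 mm and 7.16 degrees, less where a joint would pass 70% of its speed; a pose out of reach is approached as far as the arm can. A call with a gripper value outside its range is refused whole. The fingers move at their own pace and stop on an object; FORCE is the grip in N (left out, the last holds). Time passes only in rows, so rows that repeat a pose let the fingers close. It gives the time, the measured TCP pose, the force, the opening and the grip force at its end, in the units of the state.
- status.observe(): the state, without advancing time (a new reading comes with each control period).
- get_image(name): name is "scene" or "top"; returns a dict with "color" (400x640x3 uint8, red, green, blue), "vertical_fov" (degrees; the focal length in pixels is half the picture's height over the tangent of half this angle, whatever the lens; pixels are square), "cx", "cy" (the principal point, pixels), "xyz" and "orientation" of the camera in the world. Camera axes: x right, y down, z forward; pixel columns grow to the right and rows downward; lengths in m; the calibration is good to about 2 mm. A picture is of the moment at which its call begins. There is no depth.
- env.close_job(): hands the job in; it is judged then, once.
The state is a dict: "time_s": time; "q": joint angles; "qvel": joint speeds; "joint_efforts": joint torques, N m; "position": TCP position; "tool_rot": TCP orientation; "ft_force": force on the tool from outside, world axes, zero at the start; "wrist_torque": the same for the moment, N m; "grip_width": finger opening in m; "gripper_force": force on a finger pad.
Only numpy, scipy, OpenCV 4.12 (cv2) and the standard library are available. Lean on these libraries where they do the work, as an engineer would, in place of code of your own. Each camera call takes 0.05 s, during which the arm holds its last target. There are 200 camera calls.

## Working session

There is one attempt and no reset: what is moved stays moved. The work goes in short steps, Python scripts to look and compute and a shell command to move; the robot and the scene stay as the last step left them, time stands still between calls to the robot, and variables do not carry over. Pictures are saved under pics/ and viewed, at most 10 in all, crops included, and the job is handed in when it is done.

```bash
mkdir -p pics; ls
cat > h.py <<'E'
import numpy as np, cv2
from rig import status, get_image, env
def cam(im):
    H,W=im["color"].shape[:2]; f=H/2/np.tan(np.radians(im["vertical_fov"]/2)); return f
def ray(im,u,v,z):
    f=cam(im); d=np.array(im["orientation"])@np.array([(u-im["cx"])/f,(v-im["cy"])/f,1]); o=np.array(im["xyz"])
    return o+d*(z-o[2])/d[2]
def proj(im,p):
    c=np.array(im["orientation"]).T@(np.array(p)-np.array(im["xyz"])); f=cam(im)
    return c[0]/c[2]*f+im["cx"], c[1]/c[2]*f+im["cy"]
def save(im,name,crop=None,s=1):
    a=im["color"][:,:,::-1]
    if crop: a=a[crop[1]:crop[3],crop[0]:crop[2]]
    cv2.imwrite("pics/"+name+".png",cv2.resize(a,None,fx=s,fy=s,interpolation=cv2.INTER_CUBIC))
E
python3 - <<'E'
from h import *
for n in("scene","top"):
    im=get_image(n); save(im,n+"0"); print(n,im["vertical_fov"],im["cx"],im["cy"],im["xyz"],np.round(im["orientation"],3).tolist())
print(status.observe())
E
```

```text
pics
scene 52.29337863698428 323.2627852145335 201.04245343977965 [-0.06568829 -0.80172424  0.73976618] [[0.767, -0.367, 0.526], [-0.641, -0.429, 0.636], [-0.007, -0.825, -0.565]]
top 54.91606472757847 317.56201136428643 208.00489254150364 [ 0.48898487 -0.03610805  1.1186812 ] [[0.027, -0.998, 0.053], [-1.0, -0.027, -0.009], [0.011, -0.052, -0.999]]
{'time_s': 0.1, 'q': array([ 6.44404634e+01,  2.18394389e+01,  7.43796356e+01,  3.16575863e-04,
        8.38570027e+01, -1.23358937e+01]), 'qvel': array([ 0.0270799 , -0.06567356, -0.16331338, -0.04325122,  0.00161247,
       -0.06790692]), 'joint_efforts': array([ 4.07148676e-03, -4.49224663e+01, -2.31655043e+01, -2.06376671e-04,
        3.72361246e-03,  3.87814794e-05]), 'position': array([0.12570302, 0.53518017, 0.23075643]), 'tool_rot': array([[-9.73484372e-01,  2.28752799e-01, -5.77831936e-04],
       [ 2.28753346e-01,  9.73483681e-01, -1.19548444e-03],
       [ 2.89039550e-04, -1.29596640e-03, -9.99999118e-01]]), 'ft_force': array([-0.12476116, -1.48232815,  0.8163782 ]), 'wrist_torque': array([ 0.02115505, -0.04968386,  0.01340813]), 'gripper_force': 0.0, 'grip_width': 0.08524070137359571}
```

View pics/scene0.png

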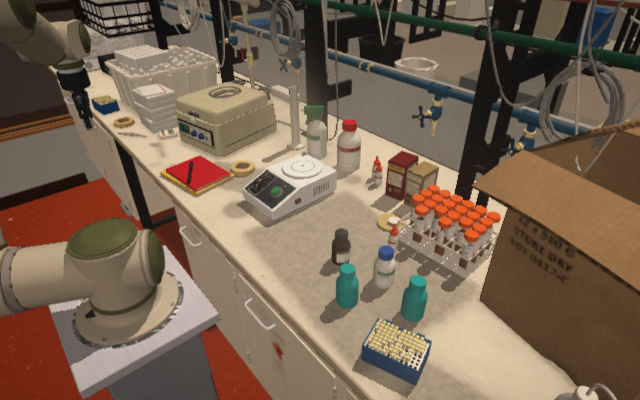

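View pics/top0.png

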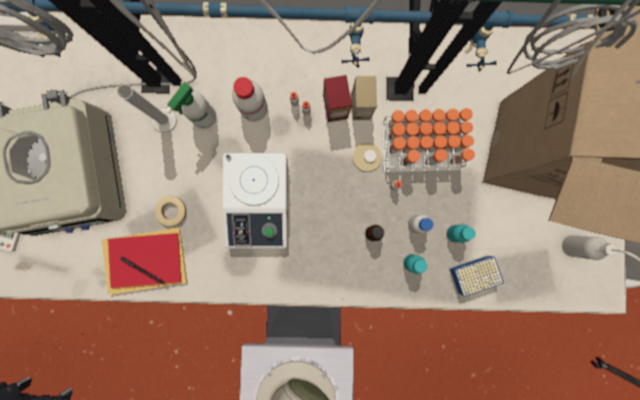

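The scene shows these bottle candidates in the top view: a white bottle with a blue cap at (425,223), turquoise ones at (415,264) and (460,233), and an amber one with a black cap at (375,233). Only (425,223) is white with a blue cap and green band. The stirrer is at (255,200), with the green button at (269,230) and the thumbwheel at about (240,229). I'll confirm with one enlarged crop and measure.

Run:
```python
from h import *
t=get_image("top"); s=get_image("scene")
print("tcp proj", proj(s,status.observe()["position"]), proj(t,status.observe()["position"]))
def blobs(im,lo,hi,roi,amin=15):
    h=cv2.cvtColor(im["color"],cv2.COLOR_RGB2HSV); m=cv2.inRange(h,lo,hi); k=np.zeros_like(m); k[roi[1]:roi[3],roi[0]:roi[2]]=1; m*=k
    n,l,st,c=cv2.connectedComponentsWithStats(m); return [(c[i].round(1),st[i].tolist()) for i in range(1,n) if st[i,4]>=amin]
print("bluecap top",blobs(t,(105,120,60),(125,255,255),(390,190,450,250)))
print("bluecap scene",blobs(s,(105,120,60),(125,255,255),(360,235,400,270)))
print("green btn top",blobs(t,(40,80,40),(85,255,255),(225,205,290,250)))
print("green btn scene",blobs(s,(40,80,40),(85,255,255),(240,160,340,220)))
print("white plate top",blobs(t,(0,0,150),(180,40,255),(215,145,295,255),40))
a=cv2.resize(t["color"][145:260,215:300,::-1],None,fx=4,fy=4,interpolation=cv2.INTER_CUBIC)
b=cv2.resize(s["color"][150:220,240:340,::-1],None,fx=4,fy=4,interpolation=cv2.INTER_CUBIC)
c=cv2.resize(s["color"][220:325,325:435,::-1],None,fx=2.5,fy=2.5,interpolation=cv2.INTER_CUBIC)
H=np.zeros((600,800,3),np.uint8)
H[:460,:340]=a; H[:280,400:800]=b; H[300:300+c.shape[0],400:400+c.shape[1]]=c
cv2.imwrite("pics/c1.png",H)
```

```text
tcp proj (np.float64(90.72574589685442), np.float64(127.19004412412299)) (np.float64(53.84938407783204), np.float64(383.762909272903))
bluecap top [(array([425.7, 224.1]), [420, 219, 12, 11, 110])]
bluecap scene [(array([386.2, 250.3]), [380, 246, 13, 10, 99])]
green btn top [(array([268.8, 231.1]), [265, 227, 9, 9, 68])]
green btn scene [(array([275.1, 190.2]), [271, 186, 9, 9, 55])]
white plate top [(array([252.9, 188.4]), [215, 145, 80, 110, 6176])]
```

View pics/c1.png

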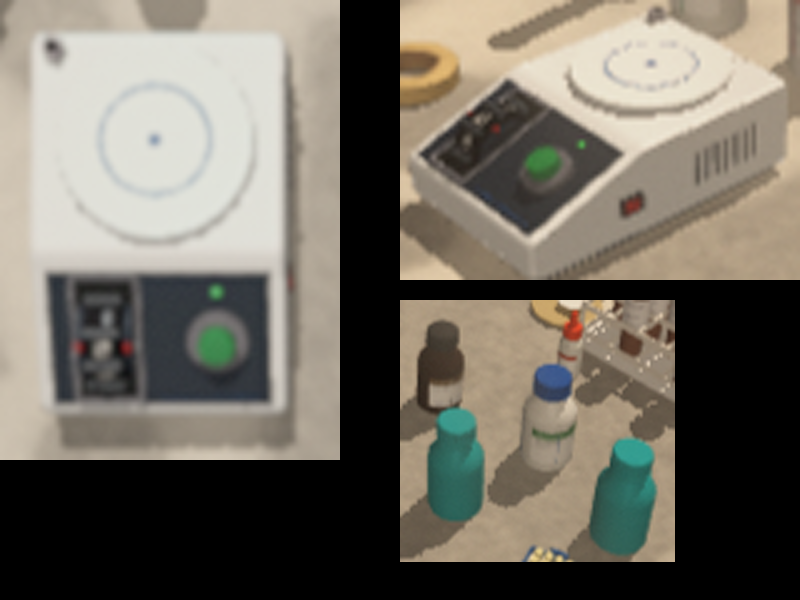

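The crop confirms the target: a white bottle with a blue cap and green band, next to two turquoise look-alikes and the amber bottle. The red index marks are at (78,347) and (127,347) in the crop, and the plate centre dot is at (154,140), which is top-view pixel (253.5,180). Next I'll compute positions and enlarge the wheel.

Run:
```python
from h import *
t=get_image("top"); s=get_image("scene")
def tri(a,b):
    A=[];r=[]
    for im,(u,v) in((t,a),(s,b)):
        o=np.array(im["xyz"]); d=ray(im,u,v,0)-o; d/=np.linalg.norm(d); P=np.eye(3)-np.outer(d,d); A.append(P); r.append(P@o)
    return np.linalg.lstsq(np.vstack(A),np.hstack(r),rcond=None)[0].round(4)
print("cap tri",tri((425.7,224.1),(386.2,250.3)),"cap z.105",ray(t,425.7,224.1,.103).round(4))
print("plate tri",tri((253.5,180),(302.7,165.8)),"plate",ray(t,253.3,179.8,.094).round(4), "scene", ray(s,302.6,165.7,.094).round(4))
print("btn tri",tri((268.8,231.1),(275.1,190.2)))
print("amber",ray(t,375,233,.095).round(3))
h=cv2.cvtColor(t["color"],cv2.COLOR_RGB2HSV)
for im,roi in((t,(228,212,255,250)),(s,(250,170,280,195))):
    h=cv2.cvtColor(im["color"],cv2.COLOR_RGB2HSV); m=((h[...,0]<12)|(h[...,0]>168))&(h[...,1]>110)&(h[...,2]>70)
    k=np.zeros(m.shape,np.uint8); k[roi[1]:roi[3],roi[0]:roi[2]]=m[roi[1]:roi[3],roi[0]:roi[2]]
    n,l,st,c=cv2.connectedComponentsWithStats(k); print("red",c[1:].round(1).tolist(),st[1:,4])
a=cv2.resize(t["color"][210:250,225:260,::-1],None,fx=14,fy=14,interpolation=cv2.INTER_CUBIC)
b=cv2.resize(s["color"][165:195,245:275,::-1],None,fx=10,fy=10,interpolation=cv2.INTER_CUBIC)
H=np.zeros((600,800,3),np.uint8); H[:560,:490]=a; H[:300,500:800]=b
H=cv2.convertScaleAbs(H,alpha=1.3); cv2.imwrite("pics/w1.png",H)
```

```text
cap tri [ 0.5093 -0.3349  0.1002] cap z.105 [ 0.5079 -0.3328  0.103 ]
plate tri [0.6151 0.1266 0.0917] plate [0.6138 0.1278 0.094 ] scene [0.6143 0.123  0.094 ]
btn tri [0.4785 0.0836 0.0766]
amber [ 0.481 -0.2    0.095]
red [[234.7, 231.3], [246.1, 231.7]] [3 9]
red [[257.0, 178.0], [263.5, 181.5]] [1 4]
```

View pics/w1.png

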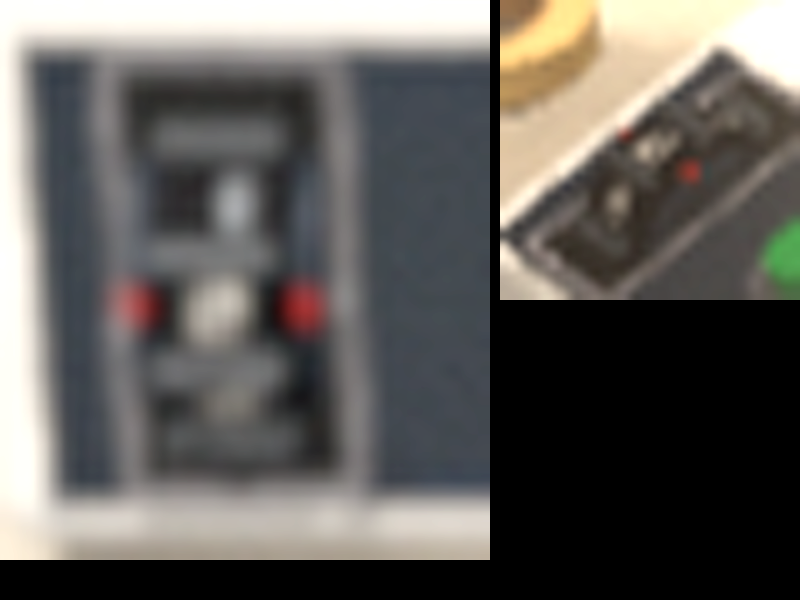

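The wheel view shows the red marks at crop (137,305) and (302,307). Between them is a wide digit, and behind it (rearward) at (235,205) is a narrow single stroke. The stroke reads as "1", so the setting is probably 2. I'll compute the wheel position and move in front of it with the gripper shut.

```bash
python3 - <<'E'
from h import *
t=get_image("top"); s=get_image("scene")
a,b=ray(t,234.7,231.3,.079),ray(t,246.3,231.6,.079); print(a.round(4),b.round(4),"mid",((a+b)/2).round(4))
print("scene",ray(s,260,179.8,.079).round(4))
p=lambda u,v,z:ray(t,u,v,z).round(4)
# panel upper edge corners, front top edge corners (w1 crop)
print(p(225+30/14,210+50/14,.085),p(215+278/4,145+272/4,.085),p(225+50/14,210+490/14,.05),p(215+272/4,145+402/4,.05))
E
python3 -m handwheel '4 -4 0 0 0 5 0;8 -7 0 0 0 10 0;11.5 -11 0 0 0 14.7 0;14 -14 0 0 0 14.7 0;17 -17 0 0 0 14.7 0;20 -20 0 0 0 14.7 0;23 -23 0 0 0 14.7 0;26 -26 0 0 0 14.7 0' 40
```

```text
[0.4751 0.1752 0.079 ] [0.4751 0.144  0.079 ] mid [0.4751 0.1596 0.079 ]
scene [0.475  0.1602 0.079 ]
[0.522 0.196 0.085] [0.5277 0.0425 0.085 ] [0.4365 0.1965 0.05  ] [0.4391 0.0465 0.05  ]
time_s: 1.07
position: [0.3623, 0.2983, 0.2315]
tool_rot: [[-1.0, -0.026, 0.0], [-0.026, 1.0, 0.0], [-0.0, 0.0, -1.0]]
ft_force: [0.0, 1.0, -0.0]
grip_width: -0.0002
gripper_force: 0.0
```

```bash
python3 -m handwheel '0 0 0 0 0 0 0;0 0 0 0 0 0 0'
```

```text
time_s: 1.23
position: [0.3625, 0.2987, 0.2313]
tool_rot: [[-1.0, -0.022, -0.0], [-0.022, 1.0, 0.0], [0.0, 0.0, -1.0]]
ft_force: [0.4, -0.0, -0.4]
grip_width: -0.0001
gripper_force: 0.0
```

```bash
python3 -m handwheel '2 -3 -1 0 0 0 0;4 -6 -2 0 0 0 0;6 -9 -4 0 0 0 0;7.4 -12 -6 0 0 0 0;7.4 -14 -8 0 0 0 0;7.4 -14 -11 0 0 0 0;7.4 -14 -13.5 0 0 0 0;7.4 -14 -13.5 0 0 0 0'
python3 - <<'E'
from h import *
im=get_image("scene"); save(im,"s1",(220,100,320,200),6)
E
```

```text
time_s: 1.9
position: [0.4326, 0.1605, 0.0929]
tool_rot: [[-1.0, -0.027, -0.008], [-0.027, 1.0, -0.001], [0.008, -0.0, -1.0]]
ft_force: [-0.4, 0.9, -0.6]
grip_width: 0.0001
gripper_force: 0.0
```

View pics/s1.png

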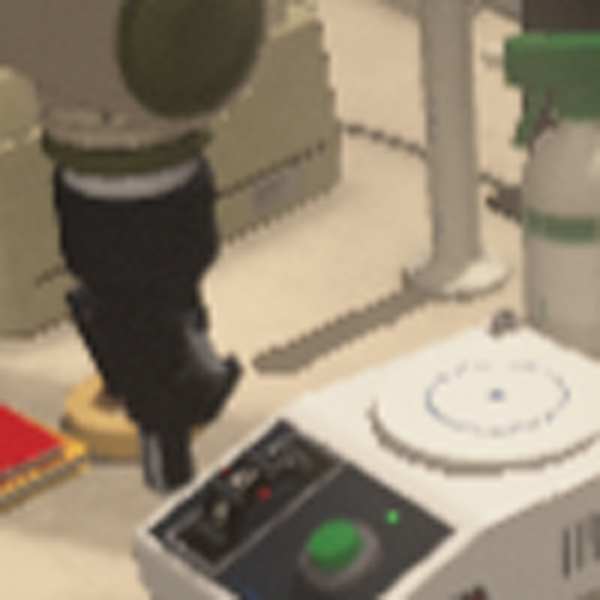

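```bash
python3 -m handwheel '0.4 0 -0.8 0 0 0 0;0.5 0 -1.6 0 0 0 0;0.5 0 -1.6 0 0 0 0;0.8 0 -1.6 0 0 0 0;1.0 0 -1.6 0 0 0 0;1.2 0 -1.6 0 0 0 0;1.2 0 -1.6 0 0 0 0'
```

```text
time_s: 2.53
position: [0.448, 0.16, 0.0807]
tool_rot: [[-1.0, -0.026, 0.001], [-0.026, 1.0, 0.0], [-0.001, 0.0, -1.0]]
ft_force: [-0.1, 0.5, 0.3]
grip_width: 0.0001
gripper_force: 0.0
```

```bash
python3 -m handwheel '0.2 0 0 0 0 0 0;0.4 0 0.1 0 0 0 0;0.6 0 0.25 0 0 0 0;0.6 0 0.25 0 0 0 0'; python3 -m handwheel '0.2 0 0.1 0 0 0 0;0.4 0 0.25 0 0 0 0;0.4 0 0.25 0 0 0 0'; python3 -m handwheel '0.2 0 0.1 0 0 0 0;0.4 0 0.2 0 0 0 0;0.4 0 0.2 0 0 0 0'
```

```text
time_s: 2.87
position: [0.4535, 0.16, 0.0831]
tool_rot: [[-1.0, -0.026, -0.0], [-0.026, 1.0, -0.0], [0.0, -0.0, -1.0]]
ft_force: [-1.2, -0.5, 1.3]
grip_width: 0.0003
gripper_force: 0.9
time_s: 3.12
position: [0.458, 0.16, 0.0856]
tool_rot: [[-1.0, -0.026, 0.001], [-0.026, 1.0, 0.0], [-0.001, 0.0, -1.0]]
ft_force: [-0.4, -0.0, -0.0]
grip_width: 0.0003
gripper_force: 0.0
time_s: 3.37
position: [0.4622, 0.16, 0.0876]
tool_rot: [[-1.0, -0.026, 0.002], [-0.026, 1.0, 0.0], [-0.002, 0.0, -1.0]]
ft_force: [0.1, 0.3, 0.1]
grip_width: -0.0
gripper_force: 0.0
```

```bash
python3 -m handwheel '0 0 2 0 0 0 0;-2 0 4 0 0 0 0;-5.5 0 5 0 0 0 0;-9 0 6 0 0 0 0;-12 0 6 0 0 0 0;-12 0 6 0 0 0 0'
cat > w.py <<'E'
from h import *
import sys
t=get_image("top"); s=get_image("scene")
a=cv2.resize(t["color"][210:250,225:260,::-1],None,fx=14,fy=14,interpolation=cv2.INTER_CUBIC)
b=cv2.resize(s["color"][165:195,245:275,::-1],None,fx=10,fy=10,interpolation=cv2.INTER_CUBIC)
H=np.zeros((600,800,3),np.uint8); H[:560,:490]=a; H[:300,500:800]=b
cv2.imwrite("pics/%s.png"%sys.argv[1],cv2.convertScaleAbs(H,alpha=1.3))
E
python3 w.py w2
```

```text
time_s: 3.87
position: [0.3365, 0.1601, 0.1475]
tool_rot: [[-1.0, -0.027, -0.002], [-0.027, 1.0, -0.0], [0.002, -0.0, -1.0]]
ft_force: [-0.4, 0.5, -0.9]
grip_width: -0.0002
gripper_force: 0.0
```

View pics/w2.png

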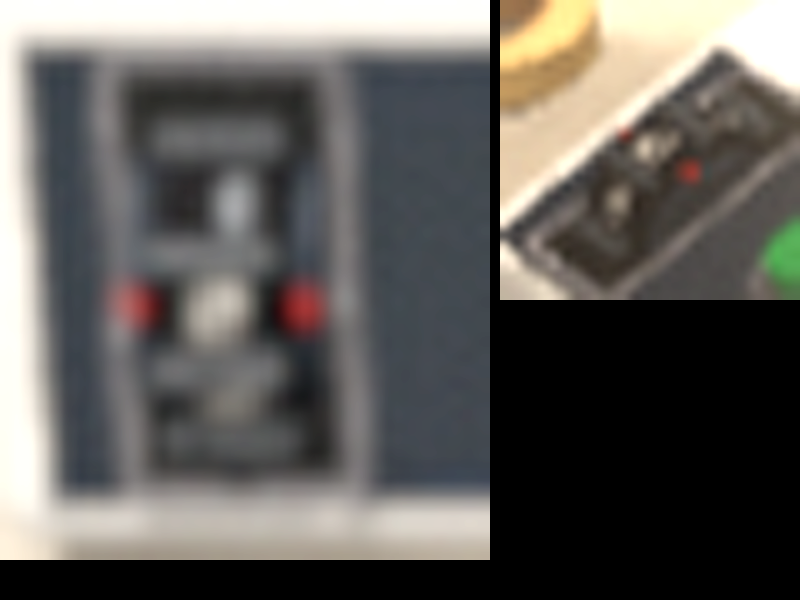

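The picture is unchanged from before, still the same digit, so the finger slid over the ridge. I'll push lower and rise less.

```bash
python3 -m handwheel '4 0 -1 0 0 0 0;8 0 -2 0 0 0 0;10 0 -4 0 0 0 0;10 0 -6 0 0 0 0;10 0 -7.1 0 0 0 0;10.3 0 -7.1 0 0 0 0;10.6 0 -7.1 0 0 0 0;10.6 0 -7.1 0 0 0 0'; python3 -m handwheel '0.2 0 0 0 0 0 0;0.4 0 0.05 0 0 0 0;0.6 0 0.15 0 0 0 0;0.6 0 0.15 0 0 0 0'; python3 -m handwheel '0.2 0 0.1 0 0 0 0;0.4 0 0.2 0 0 0 0;0.4 0 0.2 0 0 0 0'
```

```text
time_s: 4.63
position: [0.4487, 0.1599, 0.0768]
tool_rot: [[-1.0, -0.026, 0.001], [-0.026, 1.0, 0.0], [-0.001, 0.0, -1.0]]
ft_force: [-0.8, 0.1, 0.3]
grip_width: -0.0002
gripper_force: 0.0
time_s: 4.97
position: [0.4529, 0.1601, 0.0787]
tool_rot: [[-1.0, -0.026, -0.001], [-0.026, 1.0, 0.0], [0.001, 0.0, -1.0]]
ft_force: [-4.2, -0.6, 5.0]
grip_width: 0.0001
gripper_force: 2.5
time_s: 5.22
position: [0.4582, 0.1601, 0.0807]
tool_rot: [[-1.0, -0.026, 0.002], [-0.026, 1.0, 0.0], [-0.002, 0.0, -1.0]]
ft_force: [-0.7, -1.0, 0.5]
grip_width: -0.0002
gripper_force: 0.5
```

```bash
python3 -m handwheel '0.2 0 0.1 0 0 0 0;0.3 0 2 0 0 0 0;-2 0 4 0 0 0 0;-5.5 0 5 0 0 0 0;-9 0 6 0 0 0 0;-12 0 6 0 0 0 0;-12 0 6 0 0 0 0'
cat >> w.py <<'E'
o=cv2.imread("pics/w1.png").astype(int); n=cv2.imread("pics/%s.png"%sys.argv[1]).astype(int)
d=abs(n-o).mean(2); print("index diff",d[270:350,165:275].mean().round(1),"rear",d[165:240,165:275].mean().round(1),"ref panel",d[200:400,380:480].mean().round(1))
E
python3 w.py w3
```

```text
time_s: 5.8
position: [0.3329, 0.1601, 0.1402]
tool_rot: [[-1.0, -0.027, -0.001], [-0.027, 1.0, -0.0], [0.001, -0.0, -1.0]]
ft_force: [-0.4, 0.5, 0.0]
grip_width: 0.0001
gripper_force: 0.0
index diff 32.8 rear 33.4 ref panel 1.2
```

View pics/w3.png

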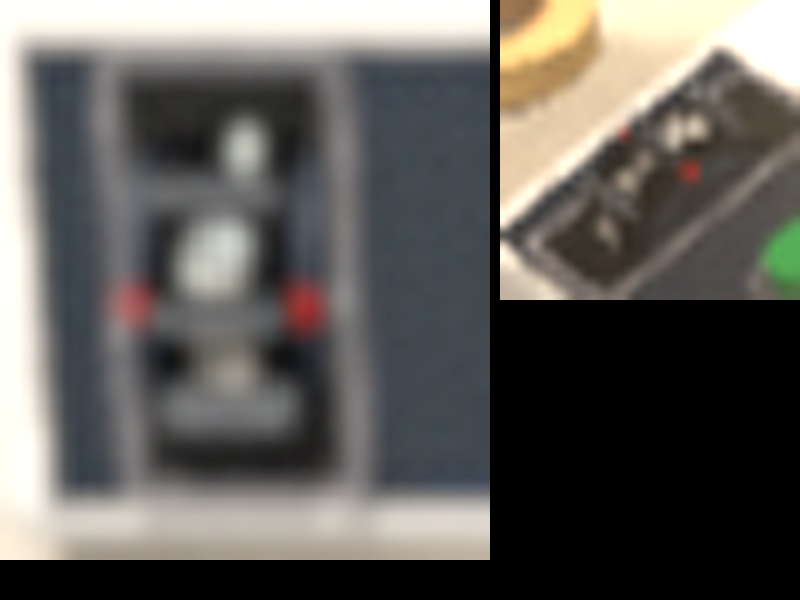

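The wheel now sits half a step on. A ridge is at the index, with the wide digit ("2") behind it and the narrow "1" behind that. I'll check whether it is still drifting.

```bash
python3 -m handwheel '0 0 0 0 0 0 0;0 0 0 0 0 0 0;0 0 0 0 0 0 0;0 0 0 0 0 0 0' | head -2; sed -i 's#pics/w1.png#pics/%s.png"%sys.argv[2]+"#' w.py; python3 w.py w4 w3; python3 w.py w4b w1
```

```text
time_s: 6.23
position: [0.338, 0.1599, 0.1396]
index diff 1.1 rear 0.9 ref panel 1.2
index diff 33.0 rear 33.7 ref panel 1.3
```

```bash
python3 -m handwheel '4 0 -1 0 0 0 0;8 0 -2 0 0 0 0;11 0 -4 0 0 0 0;11.2 0 -5.8 0 0 0 0;11.6 0 -5.8 0 0 0 0;12.0 0 -5.7 0 0 0 0;12.3 0 -5.5 0 0 0 0;12.6 0 -5.4 0 0 0 0'; python3 -m handwheel '0.2 0 0.1 0 0 0 0;0.4 0 0.2 0 0 0 0;0.4 0 0.2 0 0 0 0';  python3 -m handwheel '0 0 2 0 0 0 0;-2 0 4 0 0 0 0;-5.5 0 5 0 0 0 0;-9 0 6 0 0 0 0;-12 0 6 0 0 0 0;-12.6 0 5.2 0 0 0 0;-12.6 0 5.2 0 0 0 0' ; python3 w.py w5 w4; python3 w.py w5b w1
```

```text
time_s: 7.1
position: [0.4637, 0.1602, 0.0873]
tool_rot: [[-1.0, -0.026, 0.002], [-0.026, 1.0, 0.0], [-0.002, 0.0, -1.0]]
ft_force: [0.2, 1.5, -0.0]
grip_width: -0.0003
gripper_force: 0.0
time_s: 7.35
position: [0.4678, 0.1601, 0.0886]
tool_rot: [[-1.0, -0.026, 0.002], [-0.026, 1.0, 0.0], [-0.002, 0.0, -1.0]]
ft_force: [0.7, -0.3, -0.6]
grip_width: 0.0001
gripper_force: 0.0
time_s: 7.93
position: [0.339, 0.16, 0.1397]
tool_rot: [[-1.0, -0.027, -0.001], [-0.027, 1.0, -0.0], [0.001, -0.0, -1.0]]
ft_force: [0.1, 0.5, 0.3]
grip_width: 0.0001
gripper_force: 0.0
index diff 39.1 rear 41.0 ref panel 1.3
index diff 13.8 rear 46.4 ref panel 1.2
```

```bash
python3 -m handwheel '4 0 -1 0 0 0 0;8 0 -2 0 0 0 0;10 0 -4 0 0 0 0;10.3 0 -6.3 0 0 0 0;10.6 0 -6.3 0 0 0 0;11 0 -6.3 0 0 0 0;11.4 0 -6.2 0 0 0 0;11.4 0 -6.2 0 0 0 0'; python3 -m handwheel '0.3 0 0.1 0 0 0 0;0.6 0 0.2 0 0 0 0;0.9 0 0.4 0 0 0 0;1.2 0 0.6 0 0 0 0;1.5 0 0.7 0 0 0 0;1.7 0 0.9 0 0 0 0;1.7 0 0.9 0 0 0 0';  python3 -m handwheel '0 0 2 0 0 0 0;-2 0 4 0 0 0 0;-5.5 0 5 0 0 0 0;-9 0 6 0 0 0 0;-12 0 6 0 0 0 0;-13.1 0 5.4 0 0 0 0;-13.1 0 5.4 0 0 0 0' ; python3 w.py w6 w5; python3 w.py w6b w1
```

```text
time_s: 8.8
position: [0.4504, 0.1598, 0.078]
tool_rot: [[-1.0, -0.026, -0.014], [-0.026, 1.0, -0.001], [0.014, -0.001, -1.0]]
ft_force: [-28.1, -2.5, 30.9]
grip_width: -0.0001
gripper_force: 21.2
time_s: 9.38
position: [0.4726, 0.1599, 0.0864]
tool_rot: [[-1.0, -0.025, -0.001], [-0.025, 1.0, -0.0], [0.001, -0.0, -1.0]]
ft_force: [-2.2, -0.5, 0.8]
grip_width: 0.0001
gripper_force: 0.9
time_s: 9.97
position: [0.3391, 0.16, 0.1404]
tool_rot: [[-1.0, -0.026, -0.002], [-0.026, 1.0, -0.0], [0.002, -0.0, -1.0]]
ft_force: [0.7, -0.1, 0.3]
grip_width: 0.0003
gripper_force: 0.0
index diff 23.6 rear 13.1 ref panel 1.3
index diff 16.9 rear 42.5 ref panel 1.3
```

Run:
```python
import cv2,numpy as np
a=[cv2.imread("pics/%s.png"%n)[60:500,90:350] for n in("w1","w5","w6")]
cv2.imwrite("pics/cmp.png",np.hstack(a))
```

```text
(no output)
```

View pics/cmp.png

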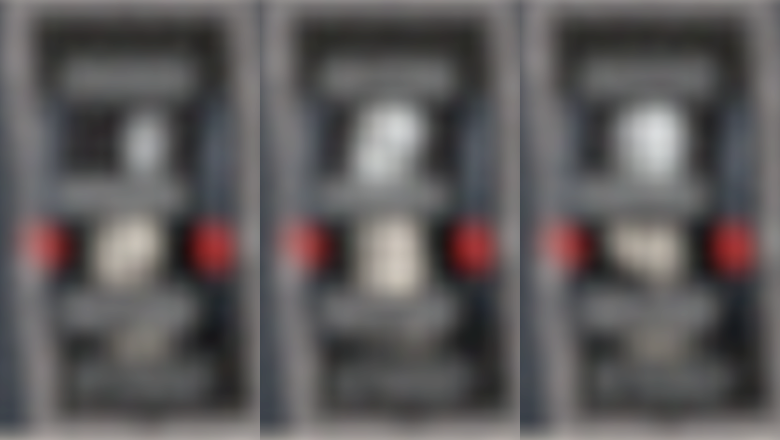

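The three panels show 2, 3 and 4 at the index in turn, so one more step is needed. I'll do it more gently.

```bash
python3 -m handwheel '4 0 -1 0 0 0 0;8 0 -2 0 0 0 0;9.8 0 -4 0 0 0 0;9.8 0 -6.3 0 0 0 0;10.1 0 -6.3 0 0 0 0;10.5 0 -6.3 0 0 0 0;10.8 0 -6.3 0 0 0 0;10.9 0 -6.3 0 0 0 0'; python3 -m handwheel '0.2 0 0 0 0 0 0;0.4 0 0.1 0 0 0 0;0.6 0 0.2 0 0 0 0;0.6 0 0.2 0 0 0 0'
```

```text
time_s: 10.83
position: [0.4502, 0.16, 0.0788]
tool_rot: [[-1.0, -0.026, -0.001], [-0.026, 1.0, -0.0], [0.001, -0.0, -1.0]]
ft_force: [-5.9, 0.4, 2.0]
grip_width: -0.0002
gripper_force: 2.8
time_s: 11.17
position: [0.457, 0.1601, 0.0812]
tool_rot: [[-1.0, -0.026, 0.003], [-0.026, 1.0, 0.0], [-0.003, 0.0, -1.0]]
ft_force: [-1.2, -0.4, 0.8]
grip_width: 0.0
gripper_force: 0.8
```

```bash
python3 -m handwheel '0.3 0 0.1 0 0 0 0;0.6 0 0.2 0 0 0 0;0.9 0 0.3 0 0 0 0;1.2 0 0.4 0 0 0 0;1.5 0 0.5 0 0 0 0;1.5 0 0.5 0 0 0 0';  python3 -m handwheel '0 0 2 0 0 0 0;-2 0 4 0 0 0 0;-5.5 0 5 0 0 0 0;-9 0 6 0 0 0 0;-12 0 6 0 0 0 0;-13.1 0 6 0 0 0 0;-13.1 0 6 0 0 0 0' ; python3 w.py w7 w6
python3 - <<'E'
import cv2,numpy as np
a=[cv2.imread("pics/%s.png"%n)[60:500,90:350] for n in("w5","w6","w7")]
cv2.imwrite("pics/cmp2.png",np.hstack(a))
E
```

```text
time_s: 11.67
position: [0.4721, 0.16, 0.085]
tool_rot: [[-1.0, -0.026, 0.001], [-0.026, 1.0, 0.0], [-0.001, 0.0, -1.0]]
ft_force: [-1.0, 0.6, -0.6]
grip_width: -0.0001
gripper_force: 0.1
time_s: 12.25
position: [0.3385, 0.1601, 0.145]
tool_rot: [[-1.0, -0.027, -0.0], [-0.027, 1.0, -0.0], [0.0, -0.0, -1.0]]
ft_force: [0.6, 0.8, 0.0]
grip_width: -0.0007
gripper_force: 0.0
index diff 13.7 rear 18.6 ref panel 1.2
```

View pics/cmp2.png

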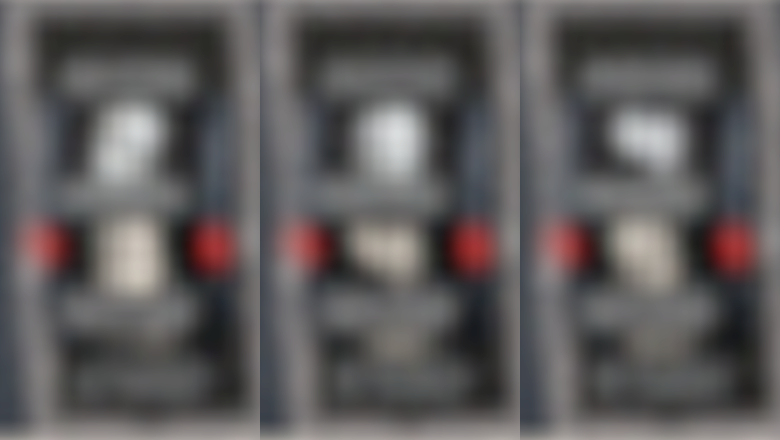

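Now the rear digit is the "4" and the index shows "5", so the wheel is done. Next is the bottle at about (0.5085, -0.334), closing along -47° to stay clear of its neighbours.

```bash
python3 -m handwheel '0 -1 3 0 0 -7 1;0 -3 6 0 0 -14 1;1 -6 8 0 0 -21 1;2 -9.5 9.5 0 0 -28 1;3 -13 10.5 0 0 -35 1;4 -16.5 10.5 0 0 -42 1;5 -20 10.5 0 0 -49 1;6 -23.5 10.5 0 0 -56 1' 30; python3 -m handwheel '1 -3 0 0 0 -7 1;2 -6 0 0 0 -14 1;3.5 -9 0 0 0 -21 1;5 -12 0 0 0 -28 1;6.5 -15 0 0 0 -35 1;8 -18 0 0 0 -42 1;9.5 -21 0 0 0 -49 1;11 -24 0 0 0 -56 1';python3 -m handwheel '0 -0.9 0 0 0 -7 1;0 -1.8 0 0 0 -14 1;0 -1.9 0 0 0 -21 1;0 -1.9 0 0 0 -26.5 1;0 -1.9 0 0 0 -26.5 1;0 -1.9 0 0 0 -26.5 1'
```

```text
time_s: 13.02
position: [0.4019, -0.078, 0.25]
tool_rot: [[-0.575, 0.818, 0.001], [0.818, 0.575, -0.001], [-0.001, 0.001, -1.0]]
ft_force: [1.4, 0.2, 0.0]
grip_width: 0.0855
gripper_force: 0.0
time_s: 13.68
position: [0.5117, -0.318, 0.2489]
tool_rot: [[0.357, 0.934, -0.0], [0.934, -0.357, 0.0], [-0.0, -0.0, -1.0]]
ft_force: [0.8, 0.6, 0.5]
grip_width: 0.0854
gripper_force: 0.0
time_s: 14.18
position: [0.5109, -0.335, 0.2491]
tool_rot: [[0.73, 0.684, -0.0], [0.684, -0.73, 0.0], [-0.0, -0.0, -1.0]]
ft_force: [0.9, 0.5, 0.0]
grip_width: 0.0856
gripper_force: 0.0
```

```bash
python3 -m handwheel '-0.2 0 -3.5 0 0 0 1;-0.2 0 -7 0 0 0 1;-0.2 0 -10 0 0 0 1;-0.2 0 -13 0 0 0 1;-0.2 0 -16 0 0 0 1;-0.2 0 -18.5 0 0 0 1;-0.2 0 -20.3 0 0 0 1;-0.2 0 -20.3 0 0 0 1'; python3 -m handwheel '0 0 0 0 0 0 0.55;0 0 0 0 0 0 0.55;0 0 0 0 0 0 0.5;0 0 0 0 0 0 0.5;0 0 0 0 0 0 0.5;0 0 0 0 0 0 0.5' 30
```

```text
time_s: 14.85
position: [0.5072, -0.3331, 0.0428]
tool_rot: [[0.73, 0.684, -0.005], [0.684, -0.73, 0.005], [-0.0, -0.007, -1.0]]
ft_force: [-0.5, 0.7, -0.2]
grip_width: 0.0854
gripper_force: 0.0
time_s: 15.35
position: [0.509, -0.3347, 0.0486]
tool_rot: [[0.731, 0.682, 0.002], [0.682, -0.731, -0.002], [0.0, 0.003, -1.0]]
ft_force: [0.2, -0.0, 6.9]
grip_width: 0.0499
gripper_force: 30.9
```

```bash
python3 -m handwheel '0 0 0.5 0 0 0 0.5;0 0 2 0 0 0 0.5;0 0 4.5 0 0 0 0.5;0 0 7.5 0 0 0 0.5;0 0 10.5 0 0 0 0.5;0 0 13.5 0 0 0 0.5;0 0 15 0 0 0 0.5;0 0 15 0 0 0 0.5';python3 -m handwheel '0.4 1.5 0 0 0 0 0.5;1 4.5 0 0 0 0 0.5;1.7 7.5 0 0 0 0 0.5;2.4 10.5 0 0 0 0 0.5;3 13.5 0 0 0 0 0.5;3.7 16.5 0 0 0 0 0.5;4.4 19.5 0 0 0 0 0.5;5 22.5 0 0 0 0 0.5';python3 -m handwheel '0.7 3 0 0 0 0 0.5;1.4 6 0 0 0 0 0.5;2.1 9 0 0 0 0 0.5;2.8 12 0 0 0 0 0.5;3.5 15 0 0 0 0 0.5;4.2 18 0 0 0 0 0.5;4.9 21 0 0 0 0 0.5;5.3 23 0 0 0 0 0.5';python3 -m handwheel '0.2 0.6 0 0 0 0 0.5;0.2 0.6 0 0 0 0 0.5;0.2 0.6 0 0 0 0 0.5'
```

```text
time_s: 16.02
position: [0.5092, -0.3347, 0.2011]
tool_rot: [[0.731, 0.682, 0.005], [0.682, -0.731, -0.005], [0.0, 0.007, -1.0]]
ft_force: [0.1, -0.0, -2.0]
grip_width: 0.0498
gripper_force: 31.7
time_s: 16.68
position: [0.5577, -0.1065, 0.1951]
tool_rot: [[0.731, 0.682, -0.003], [0.682, -0.731, 0.001], [-0.001, -0.003, -1.0]]
ft_force: [0.8, 0.0, -0.8]
grip_width: 0.0495
gripper_force: 31.7
time_s: 17.35
position: [0.6104, 0.1244, 0.1947]
tool_rot: [[0.73, 0.683, -0.004], [0.683, -0.73, 0.001], [-0.002, -0.003, -1.0]]
ft_force: [0.6, 0.5, -2.1]
grip_width: 0.0495
gripper_force: 31.7
time_s: 17.6
position: [0.6127, 0.1267, 0.1957]
tool_rot: [[0.731, 0.682, -0.002], [0.682, -0.731, -0.0], [-0.002, -0.001, -1.0]]
ft_force: [-0.7, -0.5, -1.1]
grip_width: 0.0497
gripper_force: 31.7
```

```bash
python3 -m handwheel '0.15 0 -1 0 0 0 0.5;0.15 0 -2.3 0 0 0 0.5;0.15 0 -3.5 0 0 0 0.5;0.15 0 -4.3 0 0 0 0.5;0.15 0 -4.7 0 0 0 0.5;0.15 0 -4.7 0 0 0 0.5;0.15 0 -4.7 0 0 0 0.5'; python3 -m handwheel '0 0 -0.1 0 0 0 0.5;0 0 -0.2 0 0 0 0.5;0 0 -0.2 0 0 0 0.5'; python3 -m handwheel '0 0 -0.1 0 0 0 0.5;0 0 -0.2 0 0 0 0.5;0 0 -0.2 0 0 0 0.5'
```

```text
time_s: 18.18
position: [0.615, 0.1266, 0.15]
tool_rot: [[0.732, 0.681, 0.0], [0.681, -0.732, -0.0], [0.0, 0.0, -1.0]]
ft_force: [0.0, 0.9, -1.7]
grip_width: 0.0496
gripper_force: 31.7
time_s: 18.43
position: [0.6149, 0.127, 0.1481]
tool_rot: [[0.732, 0.682, 0.001], [0.682, -0.732, 0.0], [0.0, 0.0, -1.0]]
ft_force: [0.4, 0.5, -1.1]
grip_width: 0.0497
gripper_force: 31.7
time_s: 18.68
position: [0.6148, 0.127, 0.1457]
tool_rot: [[0.732, 0.682, -0.0], [0.682, -0.732, 0.0], [-0.0, -0.0, -1.0]]
ft_force: [-0.4, 0.1, -1.4]
grip_width: 0.0495
gripper_force: 31.7
```

```bash
python3 -m handwheel '0 0 -0.1 0 0 0 0.5;0 0 -0.2 0 0 0 0.5;0 0 -0.2 0 0 0 0.5'|grep -E "pos|ft"; python3 -m handwheel '0 0 -0.1 0 0 0 0.5;0 0 -0.1 0 0 0 0.5'|grep -E "pos|ft"
```

```text
position: [0.6148, 0.127, 0.1436]
ft_force: [0.1, 0.1, -1.1]
position: [0.6148, 0.127, 0.1426]
ft_force: [0.1, 0.4, -0.5]
```

```bash
python3 -m handwheel '0 0 -0.1 0 0 0 0.5;0 0 -0.1 0 0 0 0.5'|grep -E "pos|ft"; python3 -m handwheel '0 0 -0.1 0 0 0 0.5;0 0 -0.1 0 0 0 0.5'|grep -E "pos|ft"
```

```text
position: [0.6149, 0.127, 0.1422]
ft_force: [-1.3, -0.4, 2.4]
position: [0.615, 0.127, 0.1422]
ft_force: [-2.8, -1.4, 9.4]
```

```bash
python3 -m handwheel '0 0 0.1 0 0 0 0.5;0 0 0.1 0 0 0 0.62;0 0 0.1 0 0 0 0.75;0 0 0.1 0 0 0 1;0 0 0.1 0 0 0 1;0 0 0.1 0 0 0 1;0 0 0.1 0 0 0 1' 20; python3 -m handwheel '0 0 0.5 0 0 0 1;0 0 2 0 0 0 1;0 0 4.5 0 0 0 1;0 0 7.5 0 0 0 1;0 0 9.5 0 0 0 1;-2.5 0 10.5 0 0 0 0.5;-6 0 10.5 0 0 0 0;-9.5 0 10.5 0 0 0 0';python3 -m handwheel '-3 -2 0 0 0 0 0;-6 -4.5 0 0 0 0 0;-9 -6.5 0 0 0 0 0;-12 -9 0 0 0 0 0;-15 -12 0 0 0 0 0;-15 -12 0 0 0 0 0'
python3 - <<'E'
from h import *
t=get_image("top"); s=get_image("scene")
for im in(t,s):
    h=cv2.cvtColor(im["color"],cv2.COLOR_RGB2HSV); m=cv2.inRange(h,(105,120,60),(125,255,255)); n,l,st,c=cv2.connectedComponentsWithStats(m)
    for i in range(1,n):
        if st[i,4]>60 and 200<c[i][0]<360 and 90<c[i][1]<230: print(c[i],st[i],ray(im,*c[i],.193).round(4))
a=cv2.resize(t["color"][140:260,205:305,::-1],None,fx=4,fy=4,interpolation=cv2.INTER_CUBIC)
b=cv2.resize(s["color"][110:230,240:340,::-1],None,fx=4,fy=4,interpolation=cv2.INTER_CUBIC)
cv2.imwrite("pics/placed.png",np.hstack([a,b]))
E
```

```text
time_s: 20.02
position: [0.6148, 0.127, 0.1417]
tool_rot: [[0.732, 0.682, -0.0], [0.682, -0.732, 0.0], [-0.0, -0.0, -1.0]]
ft_force: [-0.2, -0.5, 0.5]
grip_width: 0.0855
gripper_force: 0.0
time_s: 20.68
position: [0.519, 0.1269, 0.2474]
tool_rot: [[0.732, 0.682, 0.002], [0.682, -0.732, 0.0], [0.001, 0.001, -1.0]]
ft_force: [0.7, -0.7, 0.1]
grip_width: 0.0519
gripper_force: 0.0
time_s: 21.18
position: [0.3662, 0.0043, 0.2473]
tool_rot: [[0.734, 0.679, -0.001], [0.679, -0.734, -0.001], [-0.001, 0.001, -1.0]]
ft_force: [0.5, -0.5, 0.6]
grip_width: 0.0002
gripper_force: 0.0
[247.82307692 174.96923077] [242 169  13  13 130] [0.6131 0.1256 0.193 ]
```

View pics/placed.png

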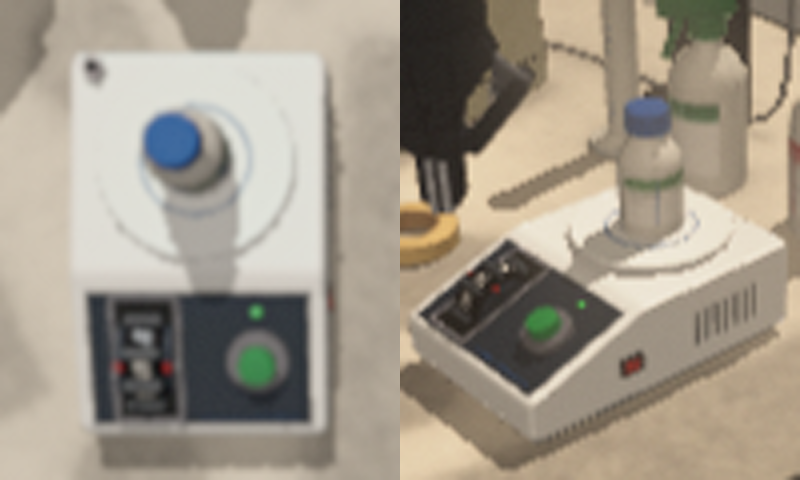

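The bottle stands upright inside the ring, with its cap at (0.613, 0.126) and the plate centre at (0.614, 0.126). The wheel still shows 5. Now I'll press the button with the tool tilted 20°.

```bash
python3 -m handwheel '1.5 1.5 0 0 -5 0 0;4 4 -1 0 -10 0 0;6.5 6.5 -3 0 -15 0 0;8.5 7.9 -6 0 -20 0 0;9.5 7.9 -9.5 0 -20 0 0;10 7.9 -13 0 -20 0 0;10.5 7.9 -15.2 0 -20 0 0;10.5 7.9 -15.2 0 -20 0 0'; python3 -m handwheel '0.17 0 -0.47 0 0 0 0;0.34 0 -0.94 0 0 0 0;0.48 0 -1.32 0 0 0 0;0.48 0 -1.32 0 0 0 0'
```

```text
time_s: 21.95
position: [0.4742, 0.0873, 0.0908]
tool_rot: [[0.688, 0.644, 0.335], [0.683, -0.731, 0.002], [0.246, 0.228, -0.942]]
ft_force: [-0.2, -0.2, -1.1]
grip_width: 0.0002
gripper_force: 0.0
time_s: 22.28
position: [0.4804, 0.0861, 0.0823]
tool_rot: [[0.687, 0.64, 0.344], [0.682, -0.732, 0.0], [0.252, 0.235, -0.939]]
ft_force: [-0.0, 1.2, 2.6]
grip_width: -0.0001
gripper_force: 0.8
```

```bash
for i in 1; do :; done; python3 -m handwheel '0.07 0 -0.19 0 0 0 0;0.14 0 -0.38 0 0 0 0;0.14 0 -0.38 0 0 0 0' | grep -E "pos|ft"; python3 -m handwheel '0.07 0 -0.19 0 0 0 0;0.07 0 -0.19 0 0 0 0' | grep -E "pos|ft"
```

```text
position: [0.4817, 0.086, 0.0784]
ft_force: [0.9, 1.7, 5.1]
position: [0.4823, 0.086, 0.077]
ft_force: [-3.7, 1.4, 13.0]
```

```bash
python3 -m handwheel '0.05 0 -0.14 0 0 0 0;0.05 0 -0.14 0 0 0 0;0.05 0 -0.14 0 0 0 0' | grep -E "pos|ft"; python3 -c "
from h import *
t=get_image('scene')"; python3 -m handwheel '-0.2 0 0.5 0 0 0 0;-0.5 0 1.4 0 0 0 0;-1.2 0 3.3 0 0 0 0;-3 0 6 0 0 0 0;-6 -1 8 0 0 0 0;-9 -3 10 0 0 0 0;-12 -5 11 0 0 0 0;-12 -5 11 0 0 0 0'; python3 w.py w8 w7
python3 - <<'E'
from h import *
t=get_image("top")
h=cv2.cvtColor(t["color"],cv2.COLOR_RGB2HSV)
for n,lo,hi,R in(("cap",(105,120,60),(125,255,255),(225,150,275,200)),("btn",(40,80,40),(85,255,255),(255,215,285,245))):
    m=cv2.inRange(h,lo,hi)[R[1]:R[3],R[0]:R[2]]; k=cv2.moments(m,True); print(n,k["m00"],k["m10"]/k["m00"]+R[0],k["m01"]/k["m00"]+R[1])
E
```

```text
position: [0.4825, 0.0861, 0.0767]
ft_force: [-12.5, 0.3, 30.1]
time_s: 23.67
position: [0.3588, 0.0343, 0.1858]
tool_rot: [[0.689, 0.638, 0.344], [0.68, -0.733, -0.002], [0.25, 0.235, -0.939]]
ft_force: [0.0, 0.2, -1.3]
grip_width: 0.0
gripper_force: 0.0
index diff 1.4 rear 1.3 ref panel 1.3
cap 129.0 247.8372093023256 174.92248062015503
btn 81.0 268.7901234567901 228.76543209876544
```

```bash
python3 -c "
from rig import env
print(env.close_job())"
```

```text
the job is handed in; nothing more can be done
None
```

I handed the job in at about 24 s of the 64 s. The bottle stands inside the blue ring, the wheel reads 5, and I then pressed the button to its hard stop (judged by the wrist force, 30 N at the end) and let it go. The other bench items were not checked in a final picture.

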